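# Loupe into the sprung keeper well

## Task

Put the black loupe away upright in the grey storage well: push it down past the sprung keeper flap, which it has to hold open, and lower it until you feel it press lightly but definitely on the sprung seat deep inside, before you let go of it. Then draw the fingers out so that the flap springs shut above the loupe. Do not press hard on anything, and leave the two anvils where they stand.

Things in the scene. Friction and masses are not known exactly. Their poses are not given: they have to be found in the camera images.
- loupe: the loupe to put away: black upright round magnifier, 36 mm in diameter, 47 mm high, with a waist at mid height marked by a white ring and a wider head above it; 0.06 to 0.13 kg; grip it by its top 15 mm so that the gripper stays clear of the well's rim; origin at the centre of its underside, z up
- well: grey steel storage well fixed to the worktop: upright open-topped box, outside 76 (x) x 160 (y) mm, inside 66 x 150 mm, on a 96 x 180 mm foot; long walls 120 mm high (the rim), the two y end walls only 85 mm, to clear the fingers. Origin at the centre of its underside; its own +x points to the flap's hinge side, z up. Hold well, flap and seat to pushes under 25 N
- well_mouth (a point): point at rim height, 7 mm to the -x side of the well's middle, through which the loupe's axis goes straight down. Below lies a level rubber seat, 50 x 120 mm, deep inside: its top is 79 to 93 mm below the rim, set anew each time, not measured. It gives on a spring, 4 N per mm, and stops hard after 5 mm; press the held loupe on it with 6 to 14 N
- flap_edge (a point): middle of the flap's free edge, on its white roller; shut, it lies 3 mm to the -x side of the well's middle, 6 mm below the rim; the open gap from here to the -x wall is 30 mm, too narrow for the loupe
- keeper_flap (a joint): angle (rad) of the steel keeper flap, 0 shut (level), up to 1.45 swung down into the well. 36 mm from hinge to free edge, 124 mm wide, with a free-turning 9 mm roller along its edge; hinge along the +x inner wall, 6 mm below the rim. A spring shuts it: 2 N at the edge when shut, 5 N at 1 rad. It can shut only over a loupe whose top is 32 mm or more below the rim, as it is on the seat
- v_anvil: bystander: light grey round steel anvil with a V groove in its top, 53 mm in diameter, 34 mm high; origin at the centre of its underside
- anvil_flat: bystander: black anvil with a wide flat round head, 57 mm in diameter, 44 mm high, on a narrower stem; origin at the centre of its underside
There are look-alikes about, which are no part of the job. What is meant by the loupe is not yellow, and is the larger of those in its own colour.

How it is judged:
By the outcome, as a careful person would: the job done as asked, in the order asked, and still so for the second after the job is handed in, with the robot touching nothing.
It also fails if it takes over 53 s, if anything falls off the work surface, if the arm or the gripper's body presses on something with over 40 N, if the wrist force passes 120 N, or if a joint passes its speed limit or range.

## Robot

A 6-joint arm with a two-finger parallel gripper is mounted at the origin on a cart in front of the work surface, level with it; the furniture and walls round the work are solid. World frame = base frame: x ahead of the robot, y to its left, z up, the work surface at z = 0. Lengths are in m, angles in rad, forces in N, time in s.
With the tool pointing down it reaches from about 0.375 to 0.975 m from the base axis. Payload 3.8 kg.
Tool frame: the origin (TCP) lies midway between the tips of the shut fingers; the grasp point (between the pads) lies 19 mm behind it; z points along the fingers, y is the line along which they close (so a half turn about z gives the same grasp; the last joint's range is limited). The gripper opens to 85 mm and grips with 20 to 120 N. Pads are 22 mm wide; open, the fingers measure 114 mm over their backs; the gripper's body (76 mm by 85 mm) begins 54 mm behind the grasp point. The pads swing forward as they close: fully open they stand 13 mm farther back than shut.
Start: joints at [1.252, 0.264, 1.604, -0, 1.274, -0.037], TCP at [0.188, 0.648, 0.231] pointing down, gripper open.
Joint ranges: [-2.63, 2.63], [-0.94, 2.18], [0.31, 2.57], [-1.31, 4.45], [0, 2.66], [-2.55, 2.55]. Speed limits (rad/s): [2.57, 2.57, 3.14, 3.14, 3.14, 3.14].

## Interface

Orientations are given as a rotation vector (axis times angle).
In Python, from workcell import bot gives the robot as it stands.
- The arm moves only by the tool step_arm, never from a script. Its argument "motion" is a list of rows, each a list of 5 numbers: the finger opening in cm, from 0 to 8.54, then the shift along the tool's x, y, z in cm, then the turn about the tool's z in degrees. In form: [[claw, dx, dy, dz, twist], ...]. A call has 1 to 20 rows; each row is the pose to reach, as a shift and turn from the pose commanded when the call began, along the tool's axes at that moment; what a row does not reach only later rows make up. A row lasts 1/10 s, in which the tool goes at most 50 mm and 8.59 degrees, less where a joint would pass 70% of its speed; a pose out of reach is approached as far as the arm can. A call with a gripper value outside its range is refused whole. The fingers move at their own pace and stop on an object; "force" is the grip in N (left out, the last holds). Time passes only in rows, so rows that repeat a pose let the fingers close. It gives the time, the measured TCP pose, the force, the opening and the grip force at its end, in the units of the state.
- bot.read_state(): the state, without advancing time (a new reading comes with each control period).
- bot.read_camera(name): name is "scene" or "top" or "wrist"; returns (picture, depth): 384x512x3 uint8, red, green, blue; 384x512 float32, m along the optical axis (not along the pixel's ray), 0 where there is no reading.
- bot.calibration(name): a dict with "mtx" (3x3 intrinsics, pixels), "origin" and "orientation" of the camera in the world; the wrist camera has in their place "T_tool_cam" (4x4, takes a point from camera to tool coordinates, whose origin is the TCP and whose axes are the flange's). Camera axes: x right, y up, looking along -z (the intrinsics and any distortion apply to the point x, -y, -z); pixel columns grow to the right and rows downward; lengths in m; the calibration is good to about 2 mm. A picture is of the moment at which its call begins: read the wrist's pose just before it. calibration takes no time and is no camera call.
- bot.finish_job(): hands the job in; it is judged then, once.
The state is a dict: "time": time; "q": joint angles; "joint_vel": joint speeds; "joint_torque": joint torques, N m; "tool_pos": TCP position; "tcp_rot": TCP orientation; "wrist_force": force on the tool from outside, world axes, zero at the start; "torque": the same for the moment, N m; "width": opening from 0.0 (shut) to 1.0 (fully open); "grip_force": force on a finger pad.
Only numpy, scipy, OpenCV 4.12 (cv2) and the standard library are available. Lean on these libraries where they do the work, as an engineer would, in place of code of your own. Each camera call takes 0.05 s, during which the arm holds its last target. There are 200 camera calls.

## Working session

There is one attempt and no reset: what is moved stays moved. The work goes in short steps, Python scripts to look and compute and a tool call to move; the robot and the scene stay as the last step left them, time stands still between calls to the robot, and variables do not carry over. Pictures are saved under pics/ and viewed, at most 10 in all, crops included, and the job is handed in when it is done.

Besides the shell and the picture viewer there is one more tool, called after "Call:" by a JSON object that holds its "fn" and its "kwargs". step_arm: Moves the arm, as the interface text tells. Its arguments: {"type":"object","properties":{"motion":{"type":"array","items":{"type":"array","items":{"type":"number"}}},"force":{"type":"number"}},"required":["motion"]}

```bash
mkdir -p pics; ls
cat > h.py <<'E'
import numpy as np, cv2
from scipy.spatial.transform import Rotation as R
from workcell import bot
def pose(name,st=None):
    c=bot.calibration(name)
    if name=="wrist":
        T=np.array(c["T_tool_cam"]); W=np.eye(4); W[:3,:3]=R.from_rotvec(st["tcp_rot"]).as_matrix(); W[:3,3]=st["tool_pos"]
        return np.array(c["mtx"]),W@T
    o=np.array(c["orientation"]); W=np.eye(4)
    W[:3,:3]=o if o.shape==(3,3) else R.from_rotvec(o).as_matrix(); W[:3,3]=c["origin"]
    return np.array(c["mtx"]),W
def ray(K,W,u,v):
    d=np.array([(u-K[0,2])/K[0,0],-(v-K[1,2])/K[1,1],-1.]); return W[:3,3],W[:3,:3]@d
def onz(K,W,u,v,z):
    o,d=ray(K,W,u,v); return o+d*(z-o[2])/d[2]
def cloud(K,W,D):
    v,u=np.mgrid[:D.shape[0],:D.shape[1]]
    d=np.stack([(u-K[0,2])/K[0,0],-(v-K[1,2])/K[1,1],-np.ones(D.shape)],-1)*D[...,None]
    return d@W[:3,:3].T+W[:3,3]
def save(n,p): cv2.imwrite("pics/"+n,p[...,::-1])
E
python3 - <<'E'
from h import *
st=bot.read_state(); print(st)
for n in("top","scene"):
    print(n,bot.calibration(n))
    p,D=bot.read_camera(n); np.savez(n,p=p,D=D)
    globals()[n]=p
save("a.png",top);save("b.png",scene)
E
```

```text
pics
{'time': 0.0, 'q': array([ 1.25210581e+00,  2.64721200e-01,  1.60539867e+00, -5.16521208e-06,
        1.27369274e+00, -3.69452253e-02]), 'joint_vel': array([ 1.79370439e-04,  5.65576732e-04, -1.45424245e-04,  8.15605983e-04,
       -7.66679033e-05, -6.79340100e-05]), 'joint_torque': array([-2.63662630e-03, -5.15094566e+01, -3.67320979e+01, -3.01265436e-04,
        1.28016292e-02,  1.15633250e-05]), 'tool_pos': array([0.18747255, 0.64767272, 0.22997023]), 'tcp_rot': array([-0.44104505, -3.11008607,  0.00343306]), 'wrist_force': array([ 0.28133113, -0.17226362,  0.01881696]), 'torque': array([0.07222174, 0.03592123, 0.03320074]), 'grip_force': 0.0, 'width': 1.0033239844788595}
top {'mtx': array([[414.51722883,   0.        , 257.468847  ],
       [  0.        , 414.51722883, 189.75953186],
       [  0.        ,   0.        ,   1.        ]]), 'origin': array([0.42991251, 0.02754125, 0.95305605]), 'orientation': array([ 0.07655617, -0.06846326, -1.56230355])}
scene {'mtx': array([[391.27979646,   0.        , 257.80266067],
       [  0.        , 391.27979646, 191.46945387],
       [  0.        ,   0.        ,   1.        ]]), 'origin': array([-0.07212984, -0.46630059,  0.46698529]), 'orientation': array([ 1.05035254, -0.47670217, -0.72818267])}
```

View pics/a.png

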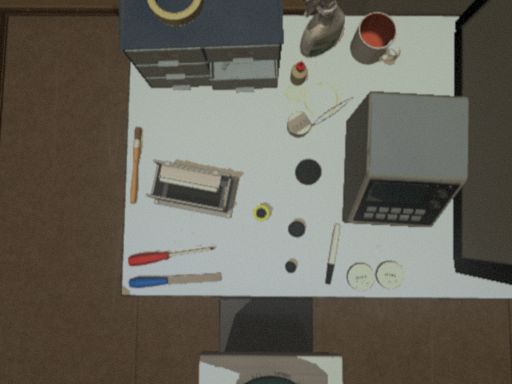

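View pics/b.png

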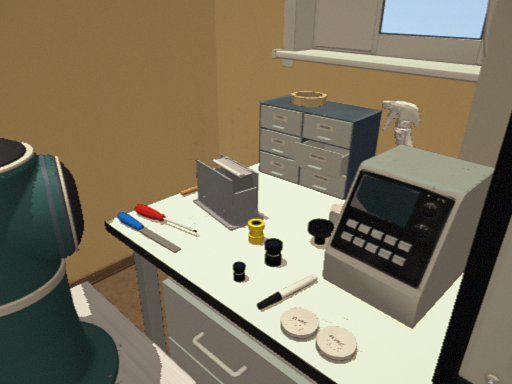

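Run:
```python
from h import *
t=np.load("top.npz");s=np.load("scene.npz")
a=cv2.resize(t["p"][145:285,140:340],(800,560),interpolation=cv2.INTER_CUBIC)
save("c.png",a)
save("d.png",cv2.resize(s["p"][145:295,180:345],(660,600),interpolation=cv2.INTER_CUBIC))
K,W=pose("top");P=cloud(K,W,t["D"])
print(W[:3,:3])
for uv in[(297,228),(290,266),(261,212),(308,171),(193,177),(185,195),(350,290),(250,250),(205,202),(298,124)]: print(uv,t["D"][uv[1],uv[0]],P[uv[1],uv[0]].round(4))
g=cv2.cvtColor(t["p"],cv2.COLOR_RGB2GRAY)
n,l,S,C=cv2.connectedComponentsWithStats(((g<60)&(P[...,2]>0.008)&(P[...,0]>0.2)).astype(np.uint8))
for i in range(1,n):
    if 30<S[i,4]<3000: print(S[i],C[i].round(1),P[l==i].mean(0).round(4),np.percentile(P[l==i][:,2],95).round(4))
```

```text
[[ 0.00749922  0.99570593 -0.09226845]
 [-0.99996029  0.0070229  -0.00548593]
 [-0.00481438  0.09230593  0.99571906]]
(297, 228) 0.90352076 [ 0.4309 -0.0542  0.0453]
(290, 266) 0.91215235 [ 0.3476 -0.0402  0.029 ]
(261, 212) 0.9097024 [0.4653 0.0244 0.0427]
(308, 171) 0.91609424 [ 0.5566 -0.0788  0.0442]
(193, 177) 0.8438702 [0.5327 0.1636 0.1158]
(185, 195) 0.92388314 [0.5023 0.194  0.0328]
(350, 290) 0.9308701 [ 0.2932 -0.1767  0.0044]
(250, 250) 0.94477254 [ 3.802e-01  4.880e-02 -3.000e-04]
(205, 202) 0.925165 [0.4872 0.1495 0.0299]
(298, 124) 0.9581475 [ 0.6704 -0.0598  0.0126]
[125   0  34  28 288] [142.5  11.5] [0.8292 0.2478 0.2177] 0.2171
[156   0  19  10  65] [164.3   3.3] [0.8468 0.2082 0.2151] 0.2175
[175   0  29  26 164] [191.6  15.1] [0.8189 0.155  0.2246] 0.2332
[310   0  19  15  64] [320.3   4.4] [ 0.8426 -0.082   0.2209] 0.2389
[361  14  34  32 639] [378.9  26.6] [ 0.8859 -0.2394  0.0517] 0.0841
[309  39  27  17 191] [321.4  46.8] [ 0.8406 -0.11    0.0461] 0.0801
[276  42   6  26  52] [278.6  52.6] [ 0.7724 -0.0076  0.1686] 0.2146
[122  47  15  19  54] [129.   56.7] [
[... 418 characters left out ...]
2  0.2292] 0.2388
[296 160  24  24 448] [307.7 171.5] [ 0.5548 -0.0777  0.0485] 0.047
[498 176  14  19  72] [506.4 184.5] [ 0.5098 -0.4069  0.2247] 0.2382
[154 179   9  16  83] [158.2 187.9] [0.5141 0.2448 0.0703] 0.0753
[166 185  56  21 683] [193.8 194.9] [0.5023 0.1736 0.0376] 0.0351
[ 454  186   58   98 1636] [475.  251.9] [ 0.3893 -0.3996  0.1165] 0.2297
[496 194  16  27 134] [504.7 205.6] [ 0.4726 -0.4022  0.2243] 0.2375
[258 210   7   7  39] [260.8 212.6] [0.4639 0.0248 0.0451] 0.0472
[289 222  15  14 161] [296.3 228.6] [ 0.4296 -0.0526  0.046 ] 0.0492
[286 262   9  10  66] [290.2 266.6] [ 0.3465 -0.0404  0.0308] 0.0333
[326 265   7  18  76] [329. 273.] [ 0.3315 -0.1282  0.015 ] 0.0178
```

View pics/c.png

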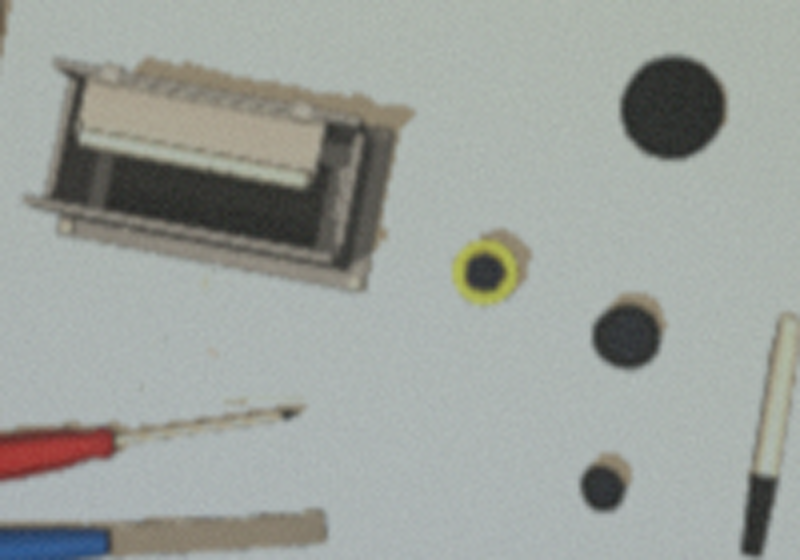

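View pics/d.png

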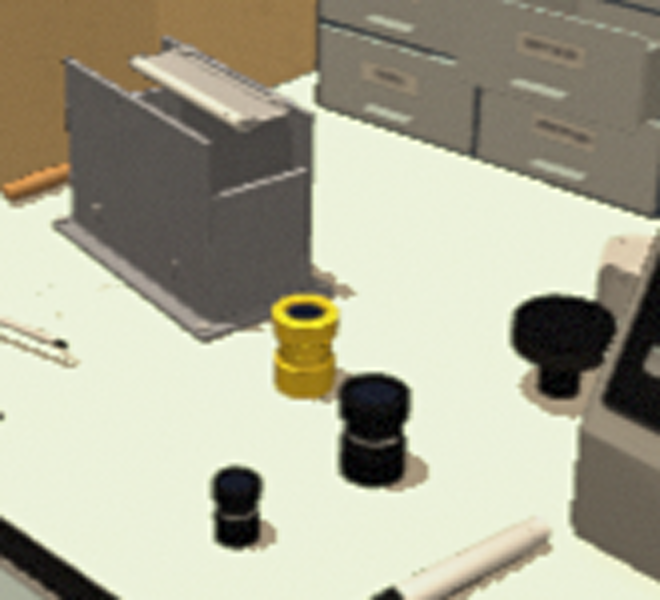

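Black upright candidates (top view): large one (297,228) with white ring, small one (290,266), and wide-headed black disc (308,171), which is the flat anvil. There is also a yellow one at (261,212). The loupe is (297,228), the larger black one with a white-ringed waist. The crops confirm this: well at the left, cream flap on its far (+x world) side and the gap on the near side.

Run:
```python
from h import *
t=np.load("top.npz");K,W=pose("top");P=cloud(K,W,t["D"])
Q=P[150:222,140:245].reshape(-1,3)
print(np.histogram(Q[:,2],np.arange(-.005,.14,.005)))
for lo,hi in((.105,.13),(.002,.02)):
    q=Q[(Q[:,2]>lo)&(Q[:,2]<hi)]; r=cv2.minAreaRect((q[:,:2]*1000).astype(np.float32)); print(lo,len(q),np.median(q[:,2]),r,cv2.boxPoints(r))
q=Q[(Q[:,2]>.022)&(Q[:,2]<.05)&(abs(Q[:,0]-.5)<.03)]; print(np.percentile(q[:,2],[5,25,50,75,95]))
# rim corner rays from crop c (4x, offset 140,145)
for c in[(58,65),(395,128),(30,200),(360,262),(368,288),(60,232)]:
    u,v=140+c[0]/4,145+c[1]/4; print(c,onz(K,W,u,v,.12).round(4),onz(K,W,u,v,.005).round(4))
S=bot.read_state(); M=R.from_rotvec(S["tcp_rot"]).as_matrix(); print(M)
c=onz(K,W,296.3,228.6,.047); print(c, M.T@(c-S["tool_pos"]))
print(bot.calibration("wrist"))
```

```text
(array([1581, 2484,  594,   40,   20,   20,   98,  714,   61,   19,   23,
         22,   22,   26,   27,   31,   37,   82,   95,   13,    9,    8,
          8,  275,  969,  243,    1,    0,    0]), array([-0.005,  0.   ,  0.005,  0.01 ,  0.015,  0.02 ,  0.025,  0.03 ,
        0.035,  0.04 ,  0.045,  0.05 ,  0.055,  0.06 ,  0.065,  0.07 ,
        0.075,  0.08 ,  0.085,  0.09 ,  0.095,  0.1  ,  0.105,  0.11 ,
        0.115,  0.12 ,  0.125,  0.13 ,  0.135,  0.14 ]))
0.105 1496 0.11692092700951529 ((517.9468383789062, 173.27426147460938), (159.5563201904297, 78.01467895507812), 79.56201171875) [[465.1315   101.88331 ]
 [541.85516   87.749306]
 [570.7622   244.66522 ]
 [494.0385   258.79922 ]]
0.002 1483 0.0043150837154954935 ((527.5169067382812, 184.75335693359375), (164.84170532226562, 242.11915588378906), 0.4307027757167816) [[444.18835 305.18994]
 [446.00842  63.07763]
 [610.84546  64.31677]
 [609.0254  306.42908]]
[0.02922752 0.03105457 0.03223722 0.03348552 0.03701359]
(58, 65) [0.5639 0.242  0.12  ] [0.5823 0.2716 0.005 ]
(395, 128) [0.5328 0.0702 0.12  ] [0.547  0.0761 0.005 ]
(30
[... 268 characters left out ...]
e-04]
 [ 2.78105133e-01  9.60548611e-01 -1.97508760e-03]
 [ 8.25649118e-05 -2.08010821e-03 -9.99997833e-01]]
[ 0.4296175 -0.0525725  0.047    ] [-0.42735609 -0.60496009  0.18428224]
{'mtx': array([[310.21025921,   0.        , 251.19742584],
       [  0.        , 310.21025921, 193.72324368],
       [  0.        ,   0.        ,   1.        ]]), 'T_tool_cam': array([[-3.91855075e-04,  9.53700517e-01,  3.00757659e-01,
         7.66293708e-02],
       [ 9.99999519e-01,  6.44211608e-04, -7.39898222e-04,
        -9.13731792e-04],
       [-8.99392893e-04,  3.00757225e-01, -9.53700311e-01,
        -1.42602339e-01],
       [ 0.00000000e+00,  0.00000000e+00,  0.00000000e+00,
         1.00000000e+00]])}
```

Call:
{"fn": "step_arm", "kwargs": {"motion": [[8.5, -42.7, -60.5, 8, -5.7], [8.5, -42.7, -60.5, 8, -5.7], [8.5, -42.7, -60.5, 8, -5.7], [8.5, -42.7, -60.5, 8, -5.7], [8.5, -42.7, -60.5, 8, -5.7], [8.5, -42.7, -60.5, 8, -5.7], [8.5, -42.7, -60.5, 8, -5.7], [8.5, -42.7, -60.5, 8, -5.7], [8.5, -42.7, -60.5, 8, -5.7], [8.5, -42.7, -60.5, 8, -5.7], [8.5, -42.7, -60.5, 8, -5.7], [8.5, -42.7, -60.5, 8, -5.7], [8.5, -42.7, -60.5, 8, -5.7], [8.5, -42.7, -60.5, 8, -5.7], [8.5, -42.7, -60.5, 8, -5.7], [8.5, -42.7, -60.5, 8, -5.7], [8.5, -42.7, -60.5, 8, -5.7], [8.5, -42.7, -60.5, 8, -5.7], [8.5, -42.7, -60.5, 8, -5.7]]}}

```text
time: 2.0
tool_pos: [0.4292, -0.0503, 0.1512]
tcp_rot: [-0.283, -3.129, -0.0]
wrist_force: [0.5, 0.1, -0.7]
width: 0.997
grip_force: 0.0
```

Run:
```python
from h import *
st=bot.read_state(); p,D=bot.read_camera("wrist"); print(st["time"],st["tool_pos"],st["tcp_rot"])
save("e.png",p); np.savez("w1",p=p,D=D,pos=st["tool_pos"],rot=st["tcp_rot"])
K,W=pose("wrist",st);P=cloud(K,W,D);g=cv2.cvtColor(p,cv2.COLOR_RGB2GRAY)
n,l,S,C=cv2.connectedComponentsWithStats(((P[...,2]>0.03)&(P[...,2]<.055)&(D>0.1)).astype(np.uint8))
for i in range(1,n):
    if S[i,4]>300: q=P[l==i]; print(S[i],C[i].round(1),np.median(q,0).round(4),cv2.minEnclosingCircle((q[q[:,2]>.043][:,:2]*1000).astype(np.float32)) if (q[:,2]>.043).any() else 0)
```

```text
2.0 [ 0.42919871 -0.05025724  0.15118314] [-2.82806186e-01 -3.12852319e+00 -3.92269358e-04]
[228  73  30  31 505] [242.8  88. ] [ 0.3462 -0.0423  0.0309] 0
[ 226  171   43   44 1487] [247.  192.5] [ 0.429  -0.0546  0.0456] ((430.6322021484375, -54.97627258300781), 18.40091323852539)
[ 321  193   44   43 1479] [342.4 213.8] [0.4626 0.0226 0.0455] ((464.8276672363281, 23.519187927246094), 18.616107940673828)
[ 412  195  100   90 2071] [442.5 225. ] [0.4803 0.0977 0.0429] ((508.226318359375, 124.9897689819336), 49.439598083496094)
[   0  224  145   36 1653] [ 79.7 238.1] [ 0.4426 -0.2052  0.043 ] ((453.2301025390625, -220.56735229492188), 62.0848388671875)
[465 229  47  24 584] [482.5 244.6] [0.5238 0.1496 0.0321] 0
[458 266  54  16 765] [485.3 273.8] [0.5466 0.1475 0.0432] ((545.541015625, 142.67050170898438), 27.16083526611328)
[ 216  287   59   58 2662] [245.3 315.9] [ 0.5514 -0.0792  0.0442] ((556.9763793945312, -79.91415405273438), 28.965761184692383)
[150 301  25  64 625] [161.2 332.9] [ 0.5569 -0.1653  0.0414] ((559.2376708984375, -165.16387939453125), 32.893028259277344)
```

View pics/e.png

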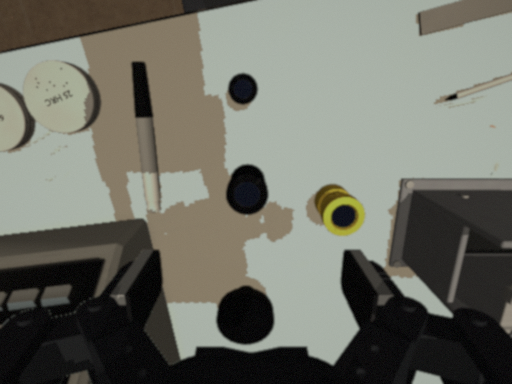

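Loupe is at (247,192), well clear of the yellow one (342,213) and the flat anvil (245,315). Descending.

Call:
{"fn": "step_arm", "kwargs": {"motion": [[8.5, -0.15, -0.3, 4, 0], [8.5, -0.15, -0.3, 8, 0], [8.5, -0.15, -0.3, 11, 0], [8.5, -0.15, -0.3, 13, 0], [8.5, -0.15, -0.3, 13, 0], [8.5, -0.15, -0.3, 13, 0], [8.5, -0.15, -0.3, 13, 0]], "force": 60}}

```text
time: 2.75
tool_pos: [0.4321, -0.0545, 0.0228]
tcp_rot: [0.284, 3.126, -0.0]
wrist_force: [0.4, 0.8, -0.3]
width: 0.996
grip_force: 0.0
```

Call:
{"fn": "step_arm", "kwargs": {"motion": [[2, 0, 0, 0.05, 0], [2, 0, 0, 0.05, 0], [2, 0, 0, 0.05, 0], [2, 0, 0, 0.05, 0], [2, 0, 0, 0.05, 0], [2, 0, 0, 0.05, 0], [2, 0, 0, 0.05, 0], [2, 0, 0, 0.05, 0], [2, 0, 0, 0.05, 0], [2, 0, 0, 0.05, 0]], "force": 60}}

```text
time: 3.75
tool_pos: [0.4313, -0.0549, 0.0216]
tcp_rot: [0.286, 3.127, -0.0]
wrist_force: [-1.5, 1.1, 5.7]
width: 0.403
grip_force: 59.6
```

Call:
{"fn": "step_arm", "kwargs": {"motion": [[2, 0, 0, -3, 0], [2, 0, 0, -7, 0], [2, 0, 0, -12, 0], [2, 0.5, 4, -17, 0], [2, 1, 9, -18, 0], [2, 1.5, 14, -18, 0], [2, 2, 19, -18, 0], [2, 2.3, 23, -18, 0], [2, 2.3, 24, -18, 0], [2, 2.3, 24, -18, 0], [2, 2.3, 24, -18, 0], [2, 2.3, 24, -18, 0]]}}

```text
time: 4.95
tool_pos: [0.4511, 0.1839, 0.2003]
tcp_rot: [-0.288, -3.127, 0.002]
wrist_force: [0.2, -0.2, -0.8]
width: 0.399
grip_force: 60.3
```

Run:
```python
from h import *
st=bot.read_state(); p,D=bot.read_camera("wrist"); print({k:st[k] for k in("time","tool_pos","tcp_rot","wrist_force","width","grip_force")})
save("f.png",p)
K,W=pose("wrist",st);P=cloud(K,W,D).reshape(-1,3)
np.savez("w2",p=p,D=D,P=P)
A=P[(D.reshape(-1)>.1)&(P[:,0]>.42)&(P[:,0]<.62)&(P[:,1]>.06)&(P[:,1]<.29)]
q=A[(A[:,2]>.108)&(A[:,2]<.13)]; r=cv2.minAreaRect((q[:,:2]*1000).astype(np.float32));print(len(q),np.median(q[:,2]),r)
M=R.from_rotvec([0,0,np.radians(-10.4)]).as_matrix(); L=(A-[.518,.173,0])@M*1000
s=L[(abs(L[:,0])<33)&(abs(L[:,1])<50)]; print(np.histogram(s[:,2],np.arange(20,135,5)))
rim=L[(L[:,2]>112)&(L[:,2]<128)]; print(np.histogram(rim[:,0],np.arange(-50,51,2.5)))
print("y ext",np.percentile(rim[:,1],[.5,1,2,98,99,99.5]), "x ext",np.percentile(rim[:,0],[.5,1,2,98,99,99.5]))
z=s[(s[:,2]>24)&(s[:,2]<45)]; print(np.percentile(z,[5,50,95],axis=0))
```

```text
{'time': 4.95, 'tool_pos': array([0.45113699, 0.18391514, 0.20031859]), 'tcp_rot': array([-2.88303389e-01, -3.12746830e+00,  1.60610726e-03]), 'wrist_force': array([ 0.15221668, -0.23362858, -0.83977751]), 'width': 0.3987109285314498, 'grip_force': 60.291666984558105}
2277 0.11827676977483187 ((516.7989501953125, 172.0270233154297), (158.9627227783203, 76.74147033691406), 79.3934326171875)
(array([  0,   0,  16,   0,   0,   0,   0,   0,   0,   0,   0,   0,   0,
         0,   0,   0,   0,   0,  61, 419,  35,   0]), array([ 20,  25,  30,  35,  40,  45,  50,  55,  60,  65,  70,  75,  80,
        85,  90,  95, 100, 105, 110, 115, 120, 125, 130]))
(array([  0,   0,   0,   0, 720, 320, 153,   0,   0,   0,   0,   0,   0,
         0,   0,   0,   0,   0,   0,   0,   0,   0,   0,   0,   0,   0,
         3,  10,  27,  37,  50, 114, 188, 293, 109,   0,   0,   0,   0,
         0]), array([-50. , -47.5, -45. , -42.5, -40. , -37.5, -35. , -32.5, -30. ,
       -27.5, -25. , -22.5, -20. , -17.5, -15. , -12.5, -10. ,  -7.5,
        -5. ,  -2.5,   0. ,   2.5,   5. ,   7.5,  10. ,  12.5,  15. ,
        17.5,  20. ,  22.5,  25. ,  27.5,  30. ,  32.5,  35. ,  37.5,
        40. ,  42.5,  45. ,  47.5,  50. ]))
y ext [-79.19452358 -78.38866195 -76.72536365  75.09271897  76.63858545
  77.78365299] x ext [-39.06096883 -38.98143026 -38.88845313  35.88286695  36.18981798
  36.33592433]
[[ 10.23594678 -39.29520664  30.85661907]
 [ 12.65523462  -2.01418341  31.91173303]
 [ 15.61045623  35.07165734  32.8758576 ]]
```

View pics/f.png

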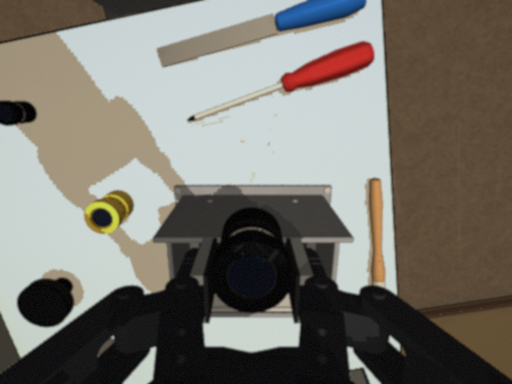

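The loupe hangs upright between the fingers (250,265) over the near long wall (250,220). The well centre agrees between the two views within 1.5 mm. Moving over the mouth.

Call:
{"fn": "step_arm", "kwargs": {"motion": [[2, -3, 0.1, 0, 0], [2, -5.5, 0.1, 2, 0], [2, -6.1, 0.1, 4, 0], [2, -6.1, 0.1, 5, 0], [2, -6.1, 0.1, 5, 0], [2, -6.1, 0.1, 5, 0], [2, -6.1, 0.1, 5, 0]]}}

```text
time: 5.7
tool_pos: [0.5119, 0.1755, 0.152]
tcp_rot: [0.286, 3.127, 0.001]
wrist_force: [-0.5, -0.5, -0.6]
width: 0.402
grip_force: 60.3
```

Run:
```python
from h import *
st=bot.read_state(); print({k:st[k] for k in("time","tool_pos","tcp_rot","wrist_force","width")})
p,D=bot.read_camera("scene"); save("g.png",cv2.resize(p[100:240,160:320],(640,560),interpolation=cv2.INTER_CUBIC))
```

```text
{'time': 5.7, 'tool_pos': array([0.51191706, 0.17546239, 0.15201321]), 'tcp_rot': array([2.85935597e-01, 3.12684005e+00, 1.06489338e-03]), 'wrist_force': array([-0.53266435, -0.51826264, -0.57307353]), 'width': 0.4018523748372695}
```

View pics/g.png

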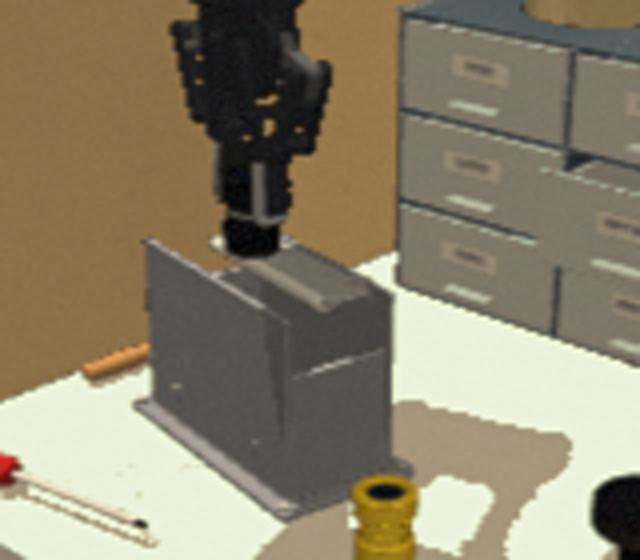

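Loupe (250,235) hangs over the gap/flap edge, between the long walls. Lowering past the flap.

Call:
{"fn": "step_arm", "kwargs": {"motion": [[2, 0, 0, 1, 0], [2, 0, 0, 1.7, 0], [2, 0, 0, 2.4, 0], [2, 0, 0, 3, 0], [2, 0, 0, 3.5, 0], [2, 0, 0, 4, 0], [2, 0, 0, 4, 0]]}}

```text
time: 6.45
tool_pos: [0.5085, 0.1757, 0.1088]
tcp_rot: [-0.286, -3.121, 0.001]
wrist_force: [-6.2, 3.7, -1.1]
width: 0.403
grip_force: 60.2
```

Call:
{"fn": "step_arm", "kwargs": {"motion": [[2, -0.2, 0, 0.7, 0], [2, -0.2, 0, 1.4, 0], [2, -0.2, 0, 2.1, 0], [2, -0.2, 0, 2.8, 0], [2, -0.2, 0, 3.4, 0], [2, -0.2, 0, 4, 0], [2, -0.2, 0, 4, 0], [2, -0.2, 0, 4, 0]]}}

```text
time: 7.25
tool_pos: [0.508, 0.1744, 0.0673]
tcp_rot: [-0.285, -3.117, 0.005]
wrist_force: [-7.3, 1.8, -1.9]
width: 0.403
grip_force: 60.0
```

Call:
{"fn": "step_arm", "kwargs": {"motion": [[2, -0.15, 0, 0.3, 0], [2, -0.15, 0, 0.6, 0], [2, -0.15, 0, 0.9, 0], [2, -0.15, 0, 1.0, 0], [2, -0.15, 0, 1.0, 0], [2, -0.15, 0, 1.0, 0]]}}

```text
time: 7.85
tool_pos: [0.5102, 0.174, 0.0579]
tcp_rot: [-0.285, -3.119, 0.004]
wrist_force: [-6.1, 1.4, -0.3]
width: 0.401
grip_force: 63.2
```

Call:
{"fn": "step_arm", "kwargs": {"motion": [[2, 0, 0, 0.1, 0], [2, 0, 0, 0.2, 0], [2, 0, 0, 0.3, 0], [2, 0, 0, 0.3, 0], [2, 0, 0, 0.3, 0]]}}

```text
time: 8.35
tool_pos: [0.5117, 0.1738, 0.0557]
tcp_rot: [-0.285, -3.122, 0.004]
wrist_force: [-5.9, -0.2, 0.2]
width: 0.398
grip_force: 61.8
```

Call:
{"fn": "step_arm", "kwargs": {"motion": [[2, 0, 0, 0.1, 0], [2, 0, 0, 0.2, 0], [2, 0, 0, 0.2, 0], [2, 0, 0, 0.2, 0]]}}

```text
time: 8.75
tool_pos: [0.5129, 0.174, 0.0545]
tcp_rot: [-0.286, -3.124, 0.003]
wrist_force: [-4.7, -1.8, 1.2]
width: 0.403
grip_force: 61.3
```

Call:
{"fn": "step_arm", "kwargs": {"motion": [[2, 0.1, 0, 0.1, 0], [2, 0.1, 0, 0.15, 0], [2, 0.15, 0, 0.15, 0], [2, 0.15, 0, 0.15, 0], [2, 0.15, 0, 0.15, 0]]}}

```text
time: 9.25
tool_pos: [0.5132, 0.1749, 0.0541]
tcp_rot: [-0.286, -3.128, 0.001]
wrist_force: [-5.0, -0.3, 1.7]
width: 0.404
grip_force: 60.5
```

Call:
{"fn": "step_arm", "kwargs": {"motion": [[2, 0, 0, 0.05, 0], [2, 0, 0, 0.05, 0], [2, 0, 0, 0.05, 0], [2, 0, 0, 0.05, 0], [2, 0, 0, 0.05, 0]]}}

```text
time: 9.75
tool_pos: [0.5136, 0.1751, 0.0538]
tcp_rot: [0.286, 3.128, 0.0]
wrist_force: [-3.8, -0.8, 1.3]
width: 0.402
grip_force: 60.6
```

Call:
{"fn": "step_arm", "kwargs": {"motion": [[2, 0, 0, 0.1, 0], [2, 0, 0, 0.2, 0], [2, 0, 0, 0.2, 0], [2, 0, 0, 0.2, 0], [2, 0, 0, 0.2, 0]]}}

```text
time: 10.25
tool_pos: [0.5139, 0.1751, 0.0524]
tcp_rot: [0.286, 3.128, 0.0]
wrist_force: [-4.6, -0.7, 5.8]
width: 0.399
grip_force: 60.3
```

Call:
{"fn": "step_arm", "kwargs": {"motion": [[2, 0, 0, 0.1, 0], [2, 0, 0, 0.1, 0], [2, 0, 0, 0.1, 0], [2, 0, 0, 0.1, 0], [2, 0, 0, 0.1, 0]]}}

```text
time: 10.75
tool_pos: [0.5139, 0.1751, 0.0517]
tcp_rot: [0.286, 3.128, 0.0]
wrist_force: [-6.9, -0.5, 6.7]
width: 0.402
grip_force: 60.6
```

Call:
{"fn": "step_arm", "kwargs": {"motion": [[2, 0, 0, 0.05, 0], [2, 0, 0, 0.05, 0], [2, 0, 0, 0.05, 0], [2, 0, 0, 0.05, 0]]}}

```text
time: 11.15
tool_pos: [0.5139, 0.1751, 0.0514]
tcp_rot: [0.286, 3.128, 0.0]
wrist_force: [-6.5, -2.0, 8.4]
width: 0.4
grip_force: 60.7
```

Run:
```python
from h import *
st=bot.read_state(); print(st["time"],st["tool_pos"],st["wrist_force"],st["torque"])
```

```text
11.15 [0.51391128 0.17512407 0.05136573] [-6.5199478  -1.97538017  8.36982485] [-0.23269629  0.94379957 -0.01146433]
```

Seat felt: about 9 N (incl. weight offset) at the height predicted from depth. Releasing.

Call:
{"fn": "step_arm", "kwargs": {"motion": [[4.2, 0, 0, 0, 0], [5, 0, 0, 0, 0], [5.6, 0, 0, 0, 0], [5.6, 0, 0, 0, 0], [5.6, 0, 0, 0, 0], [5.6, 0, 0, 0, 0]], "force": 20}}

```text
time: 11.75
tool_pos: [0.5138, 0.1753, 0.0504]
tcp_rot: [0.286, 3.128, 0.001]
wrist_force: [-4.7, 1.7, 3.0]
width: 0.657
grip_force: 0.7
```

Call:
{"fn": "step_arm", "kwargs": {"motion": [[5.6, 0, 0, -0.5, 0], [5.6, 0, 0, -1, 0], [5.6, 0, 0, -1.5, 0], [5.6, 0, 0, -2, 0], [5.6, 0, 0, -2.5, 0]]}}

```text
time: 12.25
tool_pos: [0.5111, 0.1755, 0.0741]
tcp_rot: [-0.286, -3.124, -0.0]
wrist_force: [-7.9, 5.9, -1.3]
width: 0.655
grip_force: 4.1
```

Call:
{"fn": "step_arm", "kwargs": {"motion": [[5.6, 0, 0, -1, 0], [5.6, 0, 0, -2, 0], [5.6, 0, 0, -3, 0], [5.6, 0, 0, -4, 0], [5.6, 0, 0, -5, 0], [5.6, 0, 0, -6, 0], [5.6, 0, 0, -8, 0], [5.6, 0, 0, -11, 0], [5.6, 0, 0, -14, 0], [5.6, 0, 0, -14, 0], [5.6, 0, 0, -14, 0]]}}

```text
time: 13.35
tool_pos: [0.5144, 0.1751, 0.2166]
tcp_rot: [0.286, 3.126, 0.001]
wrist_force: [-0.6, -0.3, -0.6]
width: 0.657
grip_force: 0.0
```

Run:
```python
from h import *
st=bot.read_state(); print({k:st[k] for k in("time","tool_pos","wrist_force","width","grip_force")})
p,D=bot.read_camera("wrist"); q,_=bot.read_camera("scene")
save("i.png",np.hstack([cv2.resize(p,(400,300)),cv2.resize(q[100:240,160:320],(400,300),interpolation=cv2.INTER_CUBIC)]))
```

```text
{'time': 13.35, 'tool_pos': array([0.514436  , 0.17509945, 0.21662193]), 'wrist_force': array([-0.55981152, -0.27006857, -0.57438437]), 'width': 0.6565493887436835, 'grip_force': 0.0}
```

View pics/i.png

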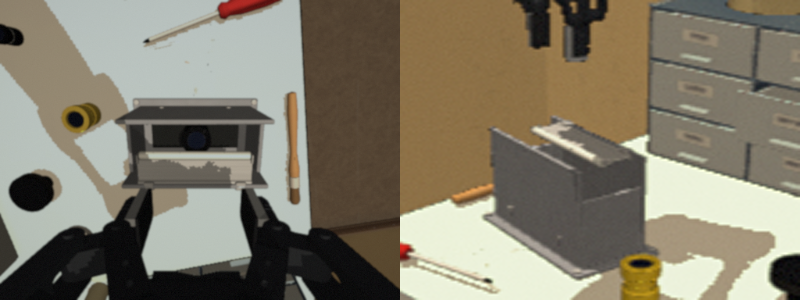

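The flap (195,167) is shut and level. The loupe's round top (195,137) is visible upright below it, and the fingers are empty. Checking its height in depth, then handing in.

Run:
```python
from h import *
st=bot.read_state(); p,D=bot.read_camera("wrist"); K,W=pose("wrist",st); P=cloud(K,W,D)
for u,v in((247,172),(250,176),(255,174),(250,214),(200,214)): print(u,v,P[v,u].round(4))
h=P[172:180,243:258].reshape(-1,3); z=np.median(h[:,2]); print(z)
if .065<z<.09 and P[214,250,2]>.105: print(bot.finish_job())
```

```text
247 172 [0.5028 0.1718 0.0758]
250 176 [0.507  0.1738 0.076 ]
255 174 [0.5057 0.1788 0.0769]
250 214 [0.5292 0.1698 0.1156]
200 214 [0.5217 0.1288 0.1154]
0.07625164795564415
the job is handed in; nothing more can be done
None
```

The black loupe is upright on the well's seat. I pressed it there with about 9 N before letting go, and the flap is shut above it. I never went near either anvil, and the job was handed in at about 13.5 s of the 53 s allowed.

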